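# Seat a machined bracket in a corner fixture and hold it there

### The job

Lift the aluminium bracket out of the white tray and set it flat on the steel fixture plate, with the long side of its foot along the blue fence and the end without the brass bush towards the red stop. Push it into the corner, without ramming, until its foot touches the blue fence and the red stop at once, and finish with the fingers still on it, pressing it steadily against both (a firm hand push, about 10 to 15 N each way). Leave the other things on the bench where they are.

Things in the scene. Friction and masses are not known exactly. Their poses are not given: they have to be found in the camera images.
- bracket: Loose aluminium bracket, about 0.26 kg, an upside-down T: foot 80 (x) x 50 (y) x 16 mm high with an upright web on it, 16 mm thick (y), 44 mm long (x = -17 to 27 mm), top 60 mm above the underside. Brass bush on the -x end. Origin: centre of the underside, z up. Stands on the tray floor, its x axis within 1.4 rad of the fixture's. Its +x end goes to the red stop, its +y side to the blue fence
- web_grip (a point): Point in the middle of the bracket's web, at (5, 0, 44) mm in the bracket's frame: a good place to grip, with the fingers closing along the bracket's y on the web's flat faces; fingertips then stay above the foot (16 mm) and the fences (12 mm)
- seat (a point): Where the bracket's origin lies when it is seated in the corner, axes parallel to the fixture's: on the plate's top at (30, 25, 12) mm in the fixture's frame
- brass_bush (a point): Centre of the top of the bracket's brass bush (12 mm diameter, 12 mm tall), at (-31, 0, 28) mm in the bracket's frame: marks the end that points away from the red stop.
- fixture: Fixed dark steel plate 200 (x) x 150 (y) x 12 mm thick, top face 12 mm above the bench. Origin: centre of its underside, z up. Carries the blue fence along x on its +y side and the red stop along y on its +x end; their inner faces make a corner at (70, 50) mm. Ground, oiled: bracket slides with friction about 0.25. A gauge block lies at its -x, -y corner
- long_fence: Blue fence bar fixed on the plate, 156 (x) x 14 (y) x 12 mm high (top 24 mm above the bench). Origin: centre of its underside, at (-15, 57, 12) mm in the fixture's frame; its inner face, looking to the fixture's -y, is at y = 50 mm there. Rigid.
- end_stop: Red stop bar fixed on the plate, 14 (x) x 96 (y) x 12 mm high (top 24 mm above the bench). Origin: centre of its underside, at (77, -5, 12) mm in the fixture's frame; its inner face, looking to the fixture's -x, is at x = 70 mm there. Rigid.
- tray: Fixed white tray 240 (x) x 160 (y) x 18 mm high, walls and floor 5 mm. Origin: centre of its underside, z up. Holds the bracket and a spacer ring.
- gauge_block: Bystander: steel block 18 x 30 x 12 mm lying loose on the fixture plate, near its -x, -y corner. Origin: centre of its underside. Leave it.
- spacer_ring: Bystander: loose brass ring, 36 mm diameter, 12 mm high, in the tray on the bracket's +x side. Origin: centre of its underside. Leave it.
- screw_jar: Bystander: small jar, 48 mm diameter, 55 mm high, beyond the fixture and tray. Origin: centre of its underside.
- screwdriver: Bystander: red screwdriver 170 mm long lying on the bench at the left. Origin: under its middle.
- tweezers: Bystander: steel tweezers 120 mm long, 8 mm high, lying on the bench at the right. Origin: under their middle.
- flux_tin: Bystander: flat green tin, 62 mm diameter, 22 mm high, nearer to the robot than fixture and tray. Origin: centre of its underside.
- dish: Bystander: small white dish, 70 mm diameter, 22 mm high, at the far left. Origin: centre of its underside.

How it is judged:
By the outcome, as a careful person would: the job done as asked, in the order asked, and still so for the second after the job is handed in, while the arm keeps its last pose, push and grip.
It also fails if it takes over 54 s, if anything falls off the work surface, if the arm or the gripper's body presses on something with over 40 N, if the wrist force passes 120 N, or if a joint passes its speed limit or range.

### The arm

A 7-joint arm with a two-finger parallel gripper is mounted at the origin on the work surface. World frame = base frame: x ahead of the robot, y to its left, z up, the work surface at z = 0. Lengths are in m, angles in rad, forces in N, time in s.
With the tool pointing down it reaches from about 0.425 to 0.875 m from the base axis. Payload 4.7 kg.
Tool frame: the origin (TCP) lies midway between the tips of the shut fingers; the grasp point (between the pads) lies 19 mm behind it; z points along the fingers, y is the line along which they close (so a half turn about z gives the same grasp; the last joint's range is limited). The gripper opens to 87 mm and grips with 3 to 60 N. Pads are 19 mm wide; open, the fingers measure 117 mm over their backs; the gripper's body (75 mm by 190 mm) begins 51 mm behind the grasp point.
Start: joints at [-1.141, 0.321, -0.07, 1.45, 0.023, 1.371, -0.057], TCP at [0.263, 0.595, 0.223] pointing down, gripper open.
Joint ranges: [-2.86, 2.86], [-0.3, 2.09], [-1.38, 1.24], [0.06, 2.45], [-1.56, 4.7], [0.09, 2.05], [-2.69, 2.69]. Speed limits (rad/s): [2.57, 2.57, 3.14, 3.14, 3.14, 3.14, 3.14].

### API

Orientations are given as a rotation vector (axis times angle).
In Python, from bench import ctrl gives the robot as it stands.
- The arm moves only by the tool inch_along, called as name(argument=value, ...), one argument or row to a line, values as JSON. Schema: {"type":"object","properties":{"steps":{"type":"array","items":{"type":"array","prefixItems":[{"type":"array","items":{"type":"number"},"minItems":3,"maxItems":3},{"type":"number"},{"type":"number"}],"minItems":3,"maxItems":3},"minItems":1,"maxItems":20},"grip_force":{"type":"number"},"only":{"type":"string"},"quiet":{"type":"boolean"},"lines":{"type":"string"}},"required":["steps"],"additionalProperties":false}. steps is a list of rows, 1 to 20 of them, each written [[dx, dy, dz], turn, opening]: dx, dy, dz in m, then a turn about the tool's z in rad, then the opening from 0.0 (shut) to 1.0 (fully open); each row is the pose to reach, as a shift and turn from the pose commanded when the call began, along the tool's axes at that moment; what a row does not reach only later rows make up. A row lasts 1/10 s, in which the tool goes at most 0.05 m and 0.15 rad, less where a joint would pass 70% of its speed; a pose out of reach is approached as far as the arm can. The fingers move at their own pace and stop on an object; grip_force is the grip in N (left out, the last holds). Time passes only in rows, so rows that do not move let the fingers close. The tool returns the time, the measured TCP pose, the force, the opening and the grip force at its end. only (a regular expression) keeps the lines of the reply that match it, lines (a string "A,B") keeps lines A to B, and quiet returns only ok. Input that does not fit is refused with a message, and nothing moves.
- ctrl.get_state(): the state, without advancing time (a new reading comes with each control period).
- ctrl.get_image(name): name is "scene" or "top" or "wrist"; returns the picture (384x512x3 uint8, red, green, blue); there is no depth.
- ctrl.camera_model(name): a dict with "vertical_fov" (degrees; the focal length in pixels is half the picture's height over the tangent of half this angle, whatever the lens; pixels are square), "cx", "cy" (the principal point, pixels), "k1" (the pictures are not rectified: a ray, as slopes to the right and down, at radius r is drawn at 1 + k1 r^2 times it, then the intrinsics apply), "rvec" (rotation vector, rad) and "tvec" (3), from world to camera coordinates, as OpenCV has them; the wrist camera has in their place "hand_eye" (4x4, takes a point from camera to tool coordinates, whose origin is the TCP and whose axes are the flange's). Camera axes: x right, y down, z forward; pixel columns grow to the right and rows downward; lengths in m; the calibration is good to about 2 mm. A picture is of the moment at which its call begins: read the wrist's pose just before it. camera_model takes no time and is no camera call.
- ctrl.close_job(): hands the job in; it is judged then, once.
The state is a dict: "time": time; "joint_positions": joint angles; "qd": joint speeds; "joint_torque": joint torques, N m; "position": TCP position; "tool_rot": TCP orientation; "ft_force": force on the tool from outside, world axes, zero at the start; "torque": the same for the moment, N m; "grip_width": opening from 0.0 (shut) to 1.0 (fully open); "grip_force": force on a finger pad.
Only numpy, scipy, OpenCV 4.12 (cv2) and the standard library are available. Lean on these libraries where they do the work, as an engineer would, in place of code of your own. Each camera call takes 0.05 s, during which the arm holds its last target. There are 200 camera calls.

## Working session

There is one attempt and no reset: what is moved stays moved. The work goes in short steps, Python scripts to look and compute and a tool call to move; the robot and the scene stay as the last step left them, time stands still between calls to the robot, and variables do not carry over. Pictures are saved under pics/ and viewed, at most 10 in all, crops included, and the job is handed in when it is done.

```bash
ls; mkdir -p pics
```

Create h.py:
```python
import numpy as np, cv2
from scipy.spatial.transform import Rotation as R
from bench import ctrl
def K(m):
    f=192/np.tan(np.radians(m["vertical_fov"])/2); return f
def extr(name,state=None):
    m=ctrl.camera_model(name)
    if "rvec" in m:
        return m,R.from_rotvec(np.ravel(m["rvec"])).as_matrix(),np.ravel(m["tvec"])
    s=state; T=np.eye(4); T[:3,:3]=R.from_rotvec(s["tool_rot"]).as_matrix(); T[:3,3]=s["position"]
    W=np.linalg.inv(T@np.array(m["hand_eye"])); return m,W[:3,:3],W[:3,3]
def proj(P,e):
    m,Rm,t=e; c=np.atleast_2d(P)@Rm.T+t; s=c[:,:2]/c[:,2:]; r2=(s**2).sum(1,keepdims=True)
    return s*(1+m["k1"]*r2)*K(m)+[m["cx"],m["cy"]]
def ray(uv,e):
    m,Rm,t=e; d=(np.array(uv,float)-[m["cx"],m["cy"]])/K(m); s=d.copy()
    for _ in range(30): s=d/(1+m["k1"]*(s@s))
    return -Rm.T@t, Rm.T@np.array([s[0],s[1],1])
def onz(uv,z,e):
    o,d=ray(uv,e); return o+d*(z-o[2])/d[2]
def tri(obs):
    A=0;b=0
    for uv,e in obs:
        o,d=ray(uv,e); d=d/np.linalg.norm(d); M=np.eye(3)-np.outer(d,d); A=A+M; b=b+M@o
    X=np.linalg.solve(A,b); return X,[np.round(proj(X,e)[0]-uv,1) for uv,e in obs]
```

Run:
```python
from h import *
s=ctrl.get_state(); print(s)
ims=[]
for n in("top","scene","wrist"):
    im=ctrl.get_image(n); cv2.imwrite(f"pics/{n}0.png",im[:,:,::-1]); print(n,ctrl.camera_model(n))
```

```text
bench.py
pics
{'time': 0.0, 'joint_positions': array([-1.14087869,  0.32184352, -0.07007904,  1.45175066,  0.02263969,
        1.37076801, -0.05691099]), 'qd': array([-0.00051961,  0.0003238 ,  0.00035769,  0.00128443,  0.00046952,
        0.00149994,  0.0001329 ]), 'joint_torque': array([ 4.36904766e-04, -4.91276944e+01, -4.03174460e-01, -3.12533247e+01,
       -6.36755023e-02,  4.33064613e-02,  1.74732422e-04]), 'position': array([0.26238823, 0.59405333, 0.22141017]), 'tool_rot': array([-0.64837676, -3.07367949,  0.00308523]), 'ft_force': array([-0.73715214,  0.14609866, -0.03673255]), 'torque': array([-0.00522072, -0.01551751,  0.05205102]), 'grip_force': 0.0, 'grip_width': 0.9986662012583297}
top {'vertical_fov': 53.29845155498252, 'cx': 259.7399351831816, 'cy': 189.5192234654893, 'k1': -0.1285046166255707, 'rvec': array([ 2.13347589, -2.17569437,  0.123817  ]), 'tvec': array([0.02139694, 0.58264721, 1.10288962])}
scene {'vertical_fov': 49.64982438899295, 'cx': 246.97881674574643, 'cy': 193.4279642408076, 'k1': -0.019527054426339716, 'rvec': array([ 1.13998344,  2.5262195 , -0.81488129]), 'tvec': array([ 0.40364178, -0.30555055,  1.47954216])}
wrist {'vertical_fov': 59.18563285852179, 'cx': 253.61933111401828, 'cy': 188.84111906521838, 'k1': -0.020630244344369338, 'hand_eye': array([[ 3.78473427e-04, -9.65880319e-01, -2.58988544e-01,
         7.10677714e-02],
       [ 9.99999869e-01,  2.76008573e-04,  4.31996436e-04,
         2.51906142e-04],
       [-3.45773797e-04, -2.58988674e-01,  9.65880297e-01,
        -1.62042541e-01],
       [ 0.00000000e+00,  0.00000000e+00,  0.00000000e+00,
         1.00000000e+00]])}
```

View pics/top0.png

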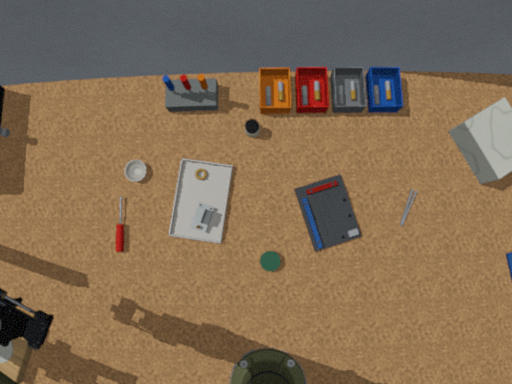

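View pics/scene0.png

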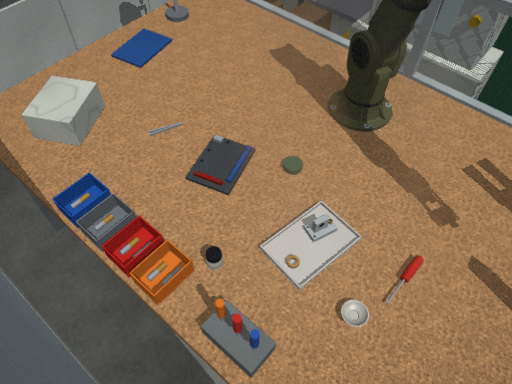

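The top view shows the tray at (201,201), with the bracket at (206,217) and the ring at (202,174). The fixture is at (328,212), with the blue fence around (312,222), the red stop at (322,188) and the gauge block at (353,233). The scene view shows the bracket at (320,226) and the fixture at (221,165).

Run:
```python
from h import *
t=cv2.imread("pics/top0.png"); s=cv2.imread("pics/scene0.png")
def crop(im,u,v,w,h,k): return cv2.resize(im[v:v+h,u:u+w],None,fx=k,fy=k,interpolation=cv2.INTER_CUBIC)
# bracket crops 50x37.5 -> x8
a=crop(t,180,198,50,36,8); b=crop(s,295,198,50,36,8)
c=crop(t,280,165,100,72+18,4)[:312]; c=crop(t,290,172,80,62,5)[:310]; d=crop(s,182,130,80,62,5)
cv2.imwrite("pics/m.png",np.vstack([np.hstack([a,b]),np.hstack([c,d])]))
et,es=extr("top"),extr("scene")
for n,uv,z in[("bracket",(206,217),.03),("ring",(202,174),.017),("tray",(201,201),.01),("fix",(328,212),.012),("gauge",(353,233),.024),("red",(322,188),.024),("blue",(312,222),.024),("jar",(252,128),.055),("tin",(271,261),.022)]:
    print(n,onz(uv,z,et).round(3))
```

```text
bracket [0.504 0.172 0.03 ]
ring [0.637 0.186 0.017]
tray [0.554 0.19  0.01 ]
fix [ 0.513 -0.195  0.012]
gauge [ 0.448 -0.266  0.024]
red [ 0.585 -0.178  0.024]
blue [ 0.484 -0.144  0.024]
jar [0.767 0.029 0.055]
tin [ 0.371 -0.019  0.022]
```

View pics/m.png

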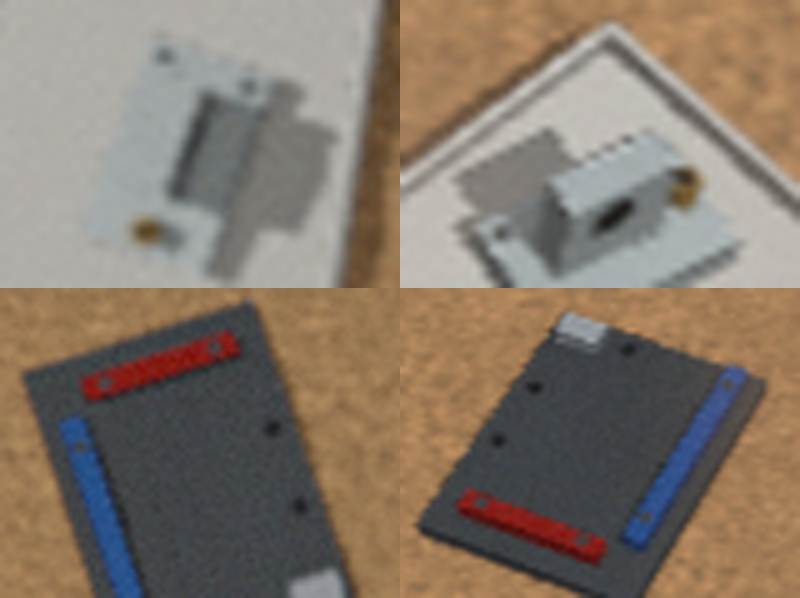

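The mosaic shows the bush at top-view pixel (198,227), at the end of the bracket nearest the robot. The bracket yaw is about -0.3 and the fixture yaw about +0.27. I'll move the wrist camera above the bracket for a precise look.

inch_along(
  steps=[
    [[-0.03, -0.022, 0], -0.01, 1],
    [[-0.07, -0.052, 0], -0.02, 1],
    [[-0.11, -0.082, 0], -0.03, 1],
    [[-0.15, -0.112, 0], -0.04, 1],
    [[-0.19, -0.142, 0], -0.05, 1],
    [[-0.23, -0.172, 0], -0.06, 1],
    [[-0.27, -0.202, 0], -0.08, 1],
    [[-0.31, -0.232, 0], -0.1, 1],
    [[-0.35, -0.262, 0], -0.11, 1],
    [[-0.38, -0.282, 0], -0.11, 1],
    [[-0.39, -0.291, 0], -0.11, 1],
    [[-0.39, -0.291, 0], -0.11, 1],
    [[-0.39, -0.291, 0], -0.11, 1],
  ],
  grip_force=20,
)

```text
time: 1.45
position: [0.5009, 0.1725, 0.2223]
tool_rot: [-0.476, -3.104, -0.001]
ft_force: [-0.4, 0.9, 0.2]
grip_width: 1.001
grip_force: 0.0
```

Create look.py:
```python
from h import *
import sys,pickle
n=sys.argv[1]; s=ctrl.get_state(); im=ctrl.get_image("wrist"); cv2.imwrite(f"pics/{n}.png",im[:,:,::-1])
pickle.dump({k:np.array(s[k]) for k in("position","tool_rot")},open(f"pics/{n}.pkl","wb"))
print(s["time"],s["position"],s["tool_rot"],s["ft_force"])
```

```bash
python3 look.py w1
```

```text
1.45 [0.50093769 0.17254493 0.22231848] [-4.75811319e-01 -3.10427653e+00 -1.15059456e-03] [-0.35211455  0.858714    0.22717358]
```

View pics/w1.png

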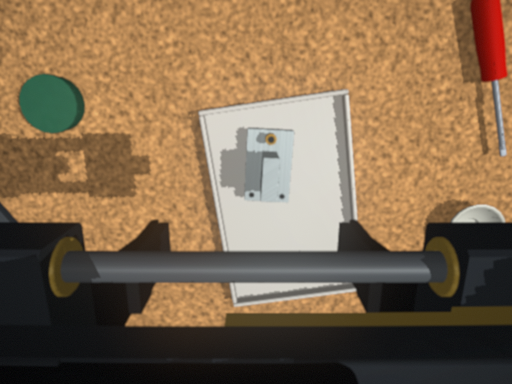

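The bracket is at about (270,165) with its bush at (270,138). I'll take a second, closer wrist view for stereo.

inch_along(
  steps=[
    [[-0.02, -0.02, 0.04], 0, 1],
    [[-0.04, -0.04, 0.08], 0, 1],
    [[-0.05, -0.04, 0.09], 0, 1],
    [[-0.05, -0.04, 0.09], 0, 1],
    [[-0.05, -0.04, 0.09], 0, 1],
  ],
)

```text
time: 2.0
position: [0.5376, 0.1204, 0.1335]
tool_rot: [0.474, 3.105, 0.002]
ft_force: [0.9, -0.8, 0.5]
grip_width: 0.999
grip_force: 0.0
```

```bash
python3 look.py w2
```

Run:
```python
from h import *
import pickle
a=cv2.imread("pics/w1.png"); b=cv2.imread("pics/w2.png")
s=pickle.load(open("pics/w2.pkl","rb")); u,v=proj([[.505,.172,.03]],extr("wrist",s))[0].astype(int); print(u,v)
u0=max(0,u-65);v0=max(0,v-65); print(u0,v0)
c=cv2.resize(a[115:215,220:320],(400,400),interpolation=cv2.INTER_CUBIC)
d=cv2.resize(b[v0:v0+133,u0:u0+133],(399,399),interpolation=cv2.INTER_CUBIC)
d=cv2.copyMakeBorder(d,0,400-d.shape[0],0,400-d.shape[1],cv2.BORDER_CONSTANT)
cv2.imwrite("pics/m2.png",np.hstack([c,d]))
```

```text
2.0 [0.53756059 0.12035498 0.13351753] [4.73937790e-01 3.10514834e+00 2.25576939e-03] [ 0.91112895 -0.83602768  0.5154177 ]
303 130
238 65
```

View pics/m2.png

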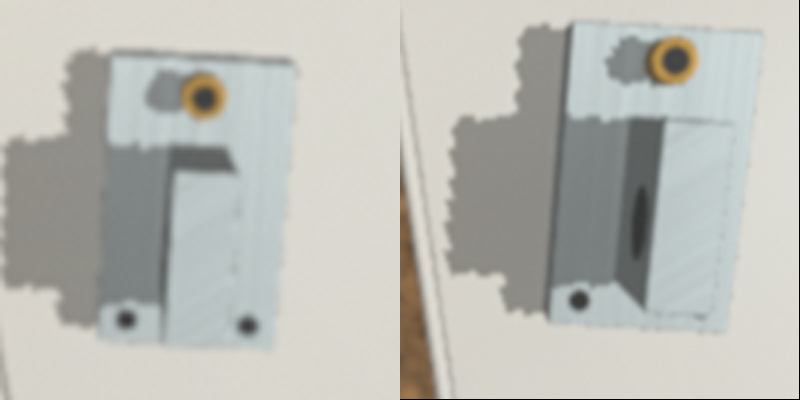

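Both crops show the foot corners, the bush ring and the web's top edges. I'll fit the bracket pose to these points and also triangulate the heights freely. I'll estimate the fixture coarsely from the two fixed cameras to aim the next view.

Create fit.py:
```python
from h import *
import pickle
from scipy.optimize import least_squares
def fitpose(obs,model,x0):  # obs: list of (e,{name:uv}); fit x,y,z,yaw
    def f(p):
        Rz=R.from_euler('z',p[3]).as_matrix(); r=[]
        for e,d in obs:
            P=np.array([model[k] for k in d])/1000@Rz.T+p[:3]; r.append((proj(P,e)-np.array(list(d.values()))).ravel())
        return np.concatenate(r)
    s=least_squares(f,x0,loss='soft_l1'); return s.x,f(s.x).reshape(-1,2).round(1)
def wr(n): return extr("wrist",pickle.load(open(f"pics/{n}.pkl","rb")))
```

Create bk.py:
```python
from fit import *
M=dict(bush=(-31,0,28),TL=(-40,-25,16),TR=(-40,25,16),BL=(40,-25,16),BR=(40,25,16),w1=(-17,-8,60),w2=(-17,8,60),w3=(27,-8,60),w4=(27,8,60))
A=dict(bush=(204,98),TL=(112,57),TR=(296,68),BL=(100,338),BR=(272,347),w1=(173,170),w2=(238,172))
B=dict(bush=(275,60),TL=(176,23),TR=(362,33),BL=(149,320),BR=(324,331),w1=(266,118),w2=(335,125),w3=(245,311),w4=(312,318))
A={k:((u+.5)/4-.5+220,(v+.5)/4-.5+115) for k,(u,v) in A.items()}
B={k:((u+.5)/3-.5+238,(v+.5)/3-.5+65) for k,(u,v) in B.items()}
o=[(wr("w1"),A),(wr("w2"),B)]
for k in A: print(k,*tri([(A[k],o[0][0]),(B[k],o[1][0])]))
p,r=fitpose(o,M,[.5,.17,0,-.3]); print(p,r.tolist())
g=R.from_euler('z',p[3]).as_matrix()@np.array([.005,0,.044])+p[:3]; print("grip",g)
```

```bash
python3 bk.py
```

Run:
```python
from fit import *
# fixture coarse: mosaic scale 5
c=lambda u,v,o:((u+.5)/5-.5+o[0],(v-288+.5)/5-.5+o[1])
M=dict(ra=(70,43,24),rb=(70,-53,24),rc=(84,43,24),rd=(84,-53,24),pa=(100,75,12),pb=(100,-75,12),b1=(63,64,24),b2=(63,50,24))
T=dict(rc=c(82,380,(290,172)),ra=c(90,400,(290,172)),rd=c(232,333,(290,172)),rb=c(240,354,(290,172)),pa=c(25,375,(290,172)),pb=c(252,303,(290,172)),b1=c(60,424,(290,172)),b2=c(84,417,(290,172)))
S=dict(rd=c(58,507,(182,130)),rb=c(64,490,(182,130)),ra=c(206,539,(182,130)),rc=c(203,553,(182,130)))
print(fitpose([(extr("top"),T)],M,[.51,-.19,0,.27]))
```

```text
bush [0.47736491 0.19891927 0.0328718 ] [array([-0.1, -0.1]), array([0.1, 0.1])]
TL [0.46116888 0.17903942 0.02275235] [array([0.1, 0.1]), array([-0.1, -0.1])]
TR [0.47812351 0.2245583  0.02189962] [array([-0.3, -0.3]), array([0.3, 0.4])]
BL [0.53542702 0.15151723 0.0167515 ] [array([-0.1, -0.1]), array([0.1, 0.2])]
BR [0.55238234 0.19740462 0.0184358 ] [array([0. , 0.1]), array([-0.1, -0.1])]
w1 [0.48748297 0.18661319 0.06647283] [array([0.1, 0.1]), array([-0.1, -0.2])]
w2 [0.49339629 0.20137578 0.06375721] [array([0.3, 0.4]), array([-0.4, -0.6])]
[ 0.50684206  0.18856139  0.00181188 -0.35743661] [[0.4, -0.1], [0.1, -0.8], [0.6, -1.1], [-0.4, 0.3], [0.6, 0.3], [0.5, -0.2], [0.9, 0.2], [-0.0, 0.6], [-1.0, -0.4], [0.5, 0.2], [-0.1, 0.8], [0.6, 0.3], [-0.8, 0.5], [-0.2, -0.5], [-0.5, 0.2], [-0.4, -0.9]]
grip [0.51152604 0.18681202 0.04581188]
(array([ 0.51308812, -0.19641511, -0.01364908,  0.28629475]), array([[ 0.3,  0.1],
       [ 0.1,  0.4],
       [-0.1,  0.1],
       [-0.2,  0.2],
       [-0.3, -0.3],
       [ 0.1, -0.3],
       [ 0.3, -0.1],
       [-0.2, -0.1]]))
```

Heights check out: foot top about 20 mm (expected 21), bush 33 mm (33), web top about 65 mm (65). The grip point is at (0.5115, 0.187, 0.049), so the TCP goes to z = 0.030 with a turn of +0.054.

inch_along(
  steps=[
    [[0.02, 0.028, 0.01], 0.03, 1],
    [[0.0447, 0.0556, 0.03], 0.054, 1],
    [[0.0447, 0.0556, 0.05], 0.054, 1],
    [[0.0447, 0.0556, 0.07], 0.054, 1],
    [[0.0447, 0.0556, 0.085], 0.054, 1],
    [[0.0447, 0.0556, 0.095], 0.054, 1],
    [[0.0447, 0.0556, 0.1025], 0.054, 1],
    [[0.0447, 0.0556, 0.1025], 0.054, 1],
    [[0.0447, 0.0556, 0.1025], 0.054, 1],
  ],
  grip_force=25,
)

```text
time: 2.95
position: [0.5121, 0.1843, 0.0306]
tool_rot: [0.562, 3.09, 0.001]
ft_force: [-0.1, -0.6, -0.4]
grip_width: 1.001
grip_force: 0.0
```

inch_along(
  steps=[
    [[0, 0, 0], 0, 0],
    [[0, 0, 0], 0, 0],
    [[0, 0, 0], 0, 0],
    [[0, 0, 0], 0, 0],
    [[0, 0, 0], 0, 0],
    [[0, 0, 0], 0, 0],
    [[0, 0, 0], 0, 0],
    [[0, 0, 0], 0, 0],
  ],
  grip_force=25,
)

```text
time: 3.75
position: [0.5116, 0.1842, 0.0301]
tool_rot: [0.562, 3.091, 0.0]
ft_force: [0.9, -0.9, -0.0]
grip_width: 0.356
grip_force: 0.0
```

inch_along(
  steps=[
    [[0, 0, 0], 0, 0],
    [[0, 0, 0], 0, 0],
    [[0, 0, 0], 0, 0],
    [[0, 0, 0], 0, 0],
    [[0, 0, 0], 0, 0],
    [[0, 0, 0], 0, 0],
  ],
  grip_force=25,
)

```text
time: 4.35
position: [0.5116, 0.1843, 0.0301]
tool_rot: [0.562, 3.091, 0.0]
ft_force: [0.2, 0.8, -0.4]
grip_width: 0.181
grip_force: 25.0
```

The grip reads 15.7 mm at 25 N, which matches the web. I'll lift and carry it beyond the fixture corner, turning to the fixture's yaw, to view the corner while holding the bracket.

inch_along(
  steps=[
    [[0, 0, -0.01], 0, 0],
    [[0, 0, -0.03], 0, 0],
    [[0, 0, -0.06], 0, 0],
    [[0, 0, -0.09], 0, 0],
    [[-0.01, -0.012, -0.11], -0.03, 0],
    [[-0.03, -0.036, -0.13], -0.09, 0],
    [[-0.055, -0.066, -0.15], -0.15, 0],
    [[-0.08, -0.097, -0.16], -0.21, 0],
    [[-0.105, -0.127, -0.17], -0.28, 0],
    [[-0.13, -0.157, -0.17], -0.36, 0],
    [[-0.155, -0.187, -0.17], -0.44, 0],
    [[-0.18, -0.217, -0.17], -0.52, 0],
    [[-0.2, -0.241, -0.17], -0.6, 0],
    [[-0.21, -0.254, -0.17], -0.64, 0],
    [[-0.212, -0.256, -0.17], -0.646, 0],
    [[-0.212, -0.256, -0.17], -0.646, 0],
    [[-0.212, -0.256, -0.17], -0.646, 0],
    [[-0.212, -0.256, -0.17], -0.646, 0],
  ],
  grip_force=25,
)

```text
time: 6.15
position: [0.6198, -0.128, 0.2001]
tool_rot: [-0.451, 3.109, 0.002]
ft_force: [-0.8, 0.3, -1.7]
grip_width: 0.181
grip_force: 25.0
```

```bash
python3 look.py w3
```

```text
6.15 [ 0.6198295  -0.12799635  0.20013604] [-4.51324603e-01  3.10891332e+00  1.77407140e-03] [-0.81666868  0.31072702 -1.70401512]
```

inch_along(
  steps=[
    [[0, -0.02, 0.02], 0, 0],
    [[0, -0.04, 0.04], 0, 0],
    [[0.01, -0.06, 0.06], 0, 0],
    [[0.01, -0.06, 0.06], 0, 0],
    [[0.01, -0.06, 0.06], 0, 0],
    [[0.01, -0.06, 0.06], 0, 0],
  ],
)

```text
time: 6.8
position: [0.6282, -0.1887, 0.141]
tool_rot: [-0.451, 3.107, 0.001]
ft_force: [1.3, -0.2, -2.1]
grip_width: 0.177
grip_force: 25.0
```

```bash
python3 look.py w4
```

Run:
```python
import cv2,numpy as np
a=cv2.imread("pics/w3.png"); b=cv2.imread("pics/w4.png")
cv2.imwrite("pics/m3.png",np.hstack([a[:260,80:480],b[:260,80:480]]))
```

```text
6.8 [ 0.62824161 -0.18865828  0.14104405] [-4.50867964e-01  3.10714129e+00  1.08108542e-03] [ 1.30817485 -0.21226396 -2.11391367]
```

View pics/m3.png

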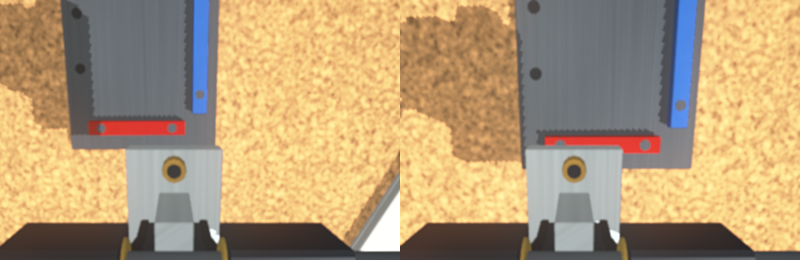

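The bracket is held level, with its bush towards the robot. View A shows the red stop at (169-265, 121-135) and the blue fence's end at (280,113). I'll enlarge for sub-pixel corners.

Run:
```python
import cv2,numpy as np
a=cv2.imread("pics/w3.png"); b=cv2.imread("pics/w4.png")
z=lambda i,u,v:cv2.resize(i[v:v+60,u:u+160],None,fx=5,fy=5,interpolation=cv2.INTER_CUBIC)
cv2.imwrite("pics/m4.png",np.vstack([z(a,150,98),z(b,215,105)]))
```

```text
(no output)
```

View pics/m4.png

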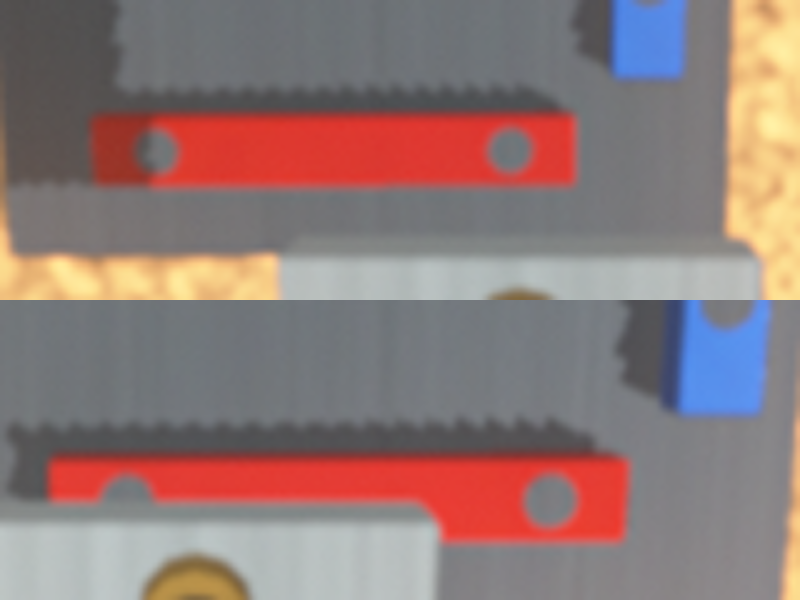

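Create fx.py:
```python
from fit import *
M=dict(rTL=(70,-53,24),rTR=(70,43,24),rBL=(84,-53,24),rBR=(84,43,24),bL=(63,50,24),bR=(63,64,24))
A=dict(rTL=(92,114),rTR=(576,114),rBL=(94,187),rBR=(576,186),bL=(613,77),bR=(684,77))
B=dict(rTL=(48,158),rTR=(628,158),rBR=(625,241),bL=(680,113),bR=(764,112))
f=lambda d,o:{k:((u+.5)/5-.5+o[0],(v+.5)/5-.5+o[1]) for k,(u,v) in d.items()}
A=f(A,(150,98));B=f(B,(215,105)); o=[(wr("w3"),A),(wr("w4"),B)]
for k in B: print(k,*tri([(A[k],o[0][0]),(B[k],o[1][0])]))
p,r=fitpose(o,M,[.513,-.196,0,.286]); print(p,r.tolist())
Rz=R.from_euler('z',p[3]).as_matrix()
print("seat",Rz@[.03,.025,.012]+p[:3],"grip at seat",Rz@[.035,.025,.056]+p[:3])
# bracket foot end corners in tool frame: bracket frame relative to tool (yaw, x) using foot top z = TCPz-28+... 
s=pickle.load(open("pics/w3.pkl","rb")); T=R.from_rotvec(s["tool_rot"])
for uv in((279,255),(763,255)):
    P=onz(((uv[0]+.5)/5-.5+150,(uv[1]+.5)/5-.5+98),s["position"][2]+.019-.044+.016,o[0][0]); print("foot end, tool axes",T.inv().apply(P-s["position"]))
print("tool y ang",np.arctan2(*T.as_matrix()[1::-1,1]),"x ang",np.arctan2(*T.as_matrix()[1::-1,0]))
```

```bash
python3 fx.py
```

```text
rTL [ 0.59644687 -0.2228784   0.02085058] [array([-0. ,  0.1]), array([ 0. , -0.2])]
rTR [ 0.56903971 -0.13073397  0.02165638] [array([-0. ,  0.1]), array([ 0. , -0.1])]
rBR [ 0.58232234 -0.12665499  0.02257302] [array([ 0. , -0.1]), array([-0. ,  0.1])]
bL [ 0.55983698 -0.12609425  0.02519938] [array([ 0. , -0.1]), array([-0. ,  0.2])]
bR [ 0.55581867 -0.11276672  0.02452297] [array([ 0. , -0.2]), array([-0.1,  0.3])]
[ 0.51397297 -0.19197357 -0.00057887  0.29078307] [[-0.4, 0.2], [0.2, -0.2], [0.1, -0.2], [0.1, -0.2], [-0.0, -0.0], [0.0, -0.1], [0.1, -0.0], [0.7, -0.2], [0.2, 0.1], [-0.6, 0.2], [-0.4, 0.4]]
seat [ 0.535546   -0.15942201  0.01142113] grip at seat [ 0.5403361  -0.1579885   0.05542113]
foot end, tool axes [ 0.04606047 -0.0239614   0.00896196]
foot end, tool axes [0.0460697  0.02520634 0.00901628]
tool y ang 1.8591246030536726 x ang -2.8532646549687706
```

The fixture is at (0.514, -0.192) with yaw 0.291. Bar tops measure 21-25 mm (expected 24), and the bracket sits square in the hand. I'll go to 8 mm short of both contacts and about 8 mm above the plate.

inch_along(
  steps=[
    [[0.015, 0.008, 0], 0, 0],
    [[0.04, 0.022, 0], 0, 0],
    [[0.065, 0.036, 0], 0, 0],
    [[0.08, 0.044, 0.01], -0.002, 0],
    [[0.0825, 0.0459, 0.03], -0.0025, 0],
    [[0.0825, 0.0459, 0.055], -0.0025, 0],
    [[0.0825, 0.0459, 0.075], -0.0025, 0],
    [[0.0825, 0.0459, 0.088], -0.0025, 0],
    [[0.0825, 0.0459, 0.094], -0.0025, 0],
    [[0.0825, 0.0459, 0.095], -0.0025, 0],
    [[0.0825, 0.0459, 0.095], -0.0025, 0],
    [[0.0825, 0.0459, 0.095], -0.0025, 0],
    [[0.0825, 0.0459, 0.095], -0.0025, 0],
  ],
)

```text
time: 8.15
position: [0.5358, -0.1699, 0.0459]
tool_rot: [-0.452, 3.107, -0.001]
ft_force: [0.3, -0.0, -2.6]
grip_width: 0.179
grip_force: 25.0
```

```bash
python3 look.py w5
```

Run:
```python
import cv2
a=cv2.imread("pics/w5.png"); cv2.imwrite("pics/m5.png",a)
from h import *
im=ctrl.get_image("top"); c=ctrl.get_image("scene"); cv2.imwrite("pics/m5.png",np.hstack([a[:300,80:480],cv2.resize(c[110:200,170:290],(400,300),interpolation=cv2.INTER_CUBIC)[:,:,::-1]]))
```

```text
8.15 [ 0.53576283 -0.16992048  0.04589027] [-4.51554727e-01  3.10743976e+00 -5.53440078e-04] [ 0.3049931  -0.00845478 -2.63678748]
```

View pics/m5.png

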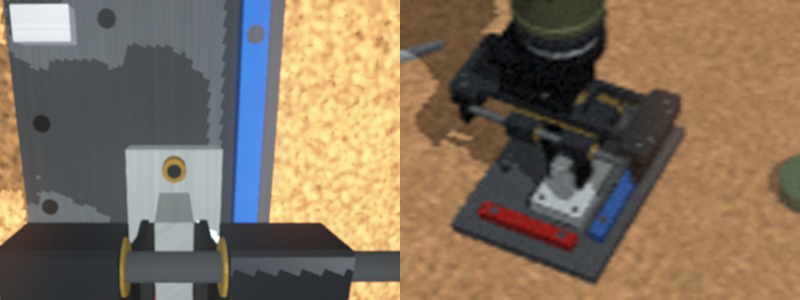

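The view shows the bracket square to the fence, with a gap of roughly 10 mm, and inside both bars. Next I lower it gently.

inch_along(
  steps=[
    [[0, 0, 0.002], 0, 0],
    [[0, 0, 0.004], 0, 0],
    [[0, 0, 0.006], 0, 0],
    [[0, 0, 0.007], 0, 0],
    [[0, 0, 0.0075], 0, 0],
    [[0, 0, 0.0075], 0, 0],
    [[0, 0, 0.0075], 0, 0],
  ],
)

```text
time: 9.0
position: [0.5352, -0.1697, 0.0376]
tool_rot: [-0.452, 3.109, -0.0]
ft_force: [0.4, -0.1, -2.4]
grip_width: 0.183
grip_force: 25.0
```

inch_along(
  steps=[
    [[0, 0, 0.0005], 0, 0],
    [[0, 0, 0.001], 0, 0],
    [[0, 0, 0.0015], 0, 0],
    [[0, 0, 0.0015], 0, 0],
  ],
)

```text
time: 9.4
position: [0.5358, -0.1699, 0.0371]
tool_rot: [-0.452, 3.108, -0.0]
ft_force: [-0.9, 0.5, 5.9]
grip_width: 0.185
grip_force: 25.0
```

It touched down at z = 0.0371, exactly as predicted, at about 8 N. Next I slide it towards the corner.

inch_along(
  steps=[
    [[-0.001, 0.001, 0], 0, 0],
    [[-0.0025, 0.0025, 0], 0, 0],
    [[-0.004, 0.004, 0], 0, 0],
    [[-0.0055, 0.0055, 0], 0, 0],
    [[-0.0065, 0.0065, 0], 0, 0],
    [[-0.007, 0.007, 0], 0, 0],
    [[-0.007, 0.007, 0], 0, 0],
  ],
)

```text
time: 10.1
position: [0.5409, -0.1617, 0.0371]
tool_rot: [-0.451, 3.107, -0.002]
ft_force: [-0.3, -1.3, 5.1]
grip_width: 0.186
grip_force: 25.0
```

inch_along(
  steps=[
    [[0, 0.0005, 0], 0, 0],
    [[0, 0.001, 0], 0, 0],
    [[0, 0.0015, 0], 0, 0],
    [[0, 0.002, 0], 0, 0],
    [[0, 0.002, 0], 0, 0],
  ],
)

```text
time: 10.6
position: [0.5405, -0.1598, 0.0371]
tool_rot: [-0.451, 3.106, -0.002]
ft_force: [0.5, -2.2, 5.6]
grip_width: 0.183
grip_force: 25.0
```

Create st.py:
```python
from h import *
import sys
s=ctrl.get_state(); c,n=np.cos(.2908),np.sin(.2908); Q=np.array([[c,n],[-n,c]])
print("fixture-frame tcp mm",(Q@(s["position"][:2]-[.514,-.192])*1e3).round(2),"z",s["position"][2].round(4),"F",(Q@s["ft_force"][:2]).round(1),s["ft_force"][2].round(1),"T",s["torque"].round(2),"yaw",round(np.arctan2(*R.from_rotvec(s["tool_rot"]).as_matrix()[1::-1,1])-np.pi/2,4))
```

```bash
python3 st.py
```

```text
fixture-frame tcp mm [34.63 23.26] z 0.0371 F [-0.1 -2.3] 5.6 T [-0.19  0.08 -0.02] yaw 0.2885
```

inch_along(
  steps=[
    [[0, 0.0005, 0], 0, 0],
    [[0, 0.001, 0], 0, 0],
    [[0, 0.001, 0], 0, 0],
  ],
)

```text
time: 10.9
position: [0.5403, -0.1589, 0.0371]
tool_rot: [-0.451, 3.106, -0.002]
ft_force: [-0.4, -1.3, 5.5]
grip_width: 0.183
grip_force: 25.0
```

```bash
python3 st.py
```

```text
fixture-frame tcp mm [34.66 24.14] z 0.0371 F [-0.8 -1.1] 5.5 T [-0.19  0.07  0.02] yaw 0.2886
```

inch_along(
  steps=[
    [[0, 0.0005, 0], 0, 0],
    [[0, 0.001, 0], 0, 0],
    [[0, 0.001, 0], 0, 0],
  ],
)

```text
time: 11.2
position: [0.5403, -0.1588, 0.0371]
tool_rot: [-0.451, 3.106, -0.004]
ft_force: [2.1, -4.7, 5.1]
grip_width: 0.186
grip_force: 25.0
```

```bash
python3 st.py
```

```text
fixture-frame tcp mm [34.68 24.28] z 0.0371 F [ 0.6 -5.1] 5.1 T [-0.9  -0.3   0.08] yaw 0.2883
```

The fence is touched at y = 24.2 mm (24.5 predicted). Now I move towards the stop.

inch_along(
  steps=[
    [[-0.0005, 0, 0], 0, 0],
    [[-0.001, 0, 0], 0, 0],
    [[-0.001, 0, 0], 0, 0],
  ],
)

```text
time: 11.5
position: [0.5403, -0.1588, 0.0371]
tool_rot: [-0.451, 3.108, -0.004]
ft_force: [-0.1, -3.7, 7.2]
grip_width: 0.182
grip_force: 25.0
```

```bash
python3 st.py
```

```text
fixture-frame tcp mm [34.68 24.26] z 0.0371 F [-1.2 -3.5] 7.2 T [-0.83  0.22  0.1 ] yaw 0.2879
```

inch_along(
  steps=[
    [[-0.0005, 0, 0], 0, 0],
    [[-0.001, 0, 0], 0, 0],
    [[-0.001, 0, 0], 0, 0],
  ],
)

```text
time: 11.8
position: [0.5408, -0.1587, 0.0371]
tool_rot: [-0.45, 3.109, -0.003]
ft_force: [-0.6, -5.1, 9.3]
grip_width: 0.179
grip_force: 25.0
```

```bash
python3 st.py
```

```text
fixture-frame tcp mm [35.19 24.27] z 0.0371 F [-2.1 -4.7] 9.3 T [-0.89  0.4   0.13] yaw 0.2878
```

inch_along(
  steps=[
    [[-0.0005, 0, 0], 0, 0],
    [[-0.001, 0, 0], 0, 0],
    [[-0.001, 0, 0], 0, 0],
  ],
)

```text
time: 12.1
position: [0.5416, -0.1585, 0.0371]
tool_rot: [-0.45, 3.109, -0.004]
ft_force: [-2.0, -4.9, 8.7]
grip_width: 0.181
grip_force: 25.0
```

```bash
python3 st.py
```

```text
fixture-frame tcp mm [36.03 24.22] z 0.0371 F [-3.3 -4.2] 8.7 T [-0.89  0.57  0.15] yaw 0.2877
```

inch_along(
  steps=[
    [[-0.0005, 0, 0], 0, 0],
    [[-0.001, 0, 0], 0, 0],
    [[-0.001, 0, 0], 0, 0],
  ],
)

```text
time: 12.4
position: [0.5416, -0.1584, 0.0371]
tool_rot: [0.45, -3.108, 0.003]
ft_force: [-5.0, -6.1, 11.2]
grip_width: 0.18
grip_force: 25.0
```

```bash
python3 st.py
```

```text
fixture-frame tcp mm [36.02 24.24] z 0.0371 F [-6.5 -4.4] 11.2 T [-0.97  0.95  0.1 ] yaw 0.2874
```

Both contacts are made (36.0, 24.2). Now I firm the grip, ease the down-force and build the push gradually.

inch_along(
  steps=[
    [[0, 0, -0.0003], 0, 0],
    [[0, 0.0003, -0.0006], 0, 0],
    [[0, 0.0006, -0.0008], 0, 0],
    [[-0.0003, 0.001, -0.0008], 0, 0],
    [[-0.0006, 0.0014, -0.0008], 0, 0],
    [[-0.001, 0.0018, -0.0008], 0, 0],
    [[-0.001, 0.0018, -0.0008], 0, 0],
    [[-0.001, 0.0018, -0.0008], 0, 0],
  ],
  grip_force=45,
)

```text
time: 13.2
position: [0.5416, -0.1583, 0.0372]
tool_rot: [0.448, -3.107, 0.007]
ft_force: [-2.8, -8.2, 6.6]
grip_width: 0.181
grip_force: 45.0
```

```bash
python3 st.py
```

```text
fixture-frame tcp mm [36.05 24.34] z 0.0372 F [-5. -7.] 6.6 T [-1.77  0.64  0.16] yaw 0.2865
```

inch_along(
  steps=[
    [[-0.0005, 0.0005, 0], 0, 0],
    [[-0.001, 0.001, 0], 0, 0],
    [[-0.0015, 0.0012, 0], 0, 0],
    [[-0.002, 0.0012, 0], 0, 0],
    [[-0.002, 0.0012, 0], 0, 0],
    [[-0.002, 0.0012, 0], 0, 0],
  ],
)

```text
time: 13.8
position: [0.5416, -0.1583, 0.0372]
tool_rot: [0.446, -3.105, 0.008]
ft_force: [-7.4, -10.4, 8.5]
grip_width: 0.179
grip_force: 45.0
```

```bash
python3 st.py
```

```text
fixture-frame tcp mm [36.1  24.39] z 0.0372 F [-10.1  -7.8] 8.5 T [-2.33  1.46  0.28] yaw 0.2855
```

inch_along(
  steps=[
    [[0, 0, 0], 0, 0],
    [[0, 0, 0], 0, 0],
    [[0, 0, 0], 0, 0],
  ],
)

```text
time: 14.1
position: [0.5416, -0.1583, 0.0372]
tool_rot: [0.446, -3.105, 0.008]
ft_force: [-7.3, -9.8, 9.3]
grip_width: 0.181
grip_force: 45.0
```

```bash
python3 st.py
```

```text
fixture-frame tcp mm [36.09 24.38] z 0.0372 F [-9.8 -7.3] 9.3 T [-2.32  1.46  0.23] yaw 0.2855
```

The push is building, but the yaw has relaxed by about 3 mrad with a +0.23 N·m yaw moment. I'll add a small counter-turn for even contact and raise the push to about 12-13 N.

inch_along(
  steps=[
    [[0, 0.0005, 0], -0.002, 0],
    [[-0.0003, 0.001, 0], -0.004, 0],
    [[-0.0006, 0.0015, 0], -0.004, 0],
    [[-0.001, 0.002, 0], -0.004, 0],
    [[-0.001, 0.002, 0], -0.004, 0],
    [[-0.001, 0.002, 0], -0.004, 0],
  ],
)

```text
time: 14.7
position: [0.5416, -0.1582, 0.0373]
tool_rot: [0.45, -3.104, 0.012]
ft_force: [-7.8, -14.3, 9.7]
grip_width: 0.177
grip_force: 45.0
```

```bash
python3 st.py
```

```text
fixture-frame tcp mm [36.15 24.44] z 0.0373 F [-11.6 -11.4] 9.7 T [-3.05  1.51  0.13] yaw 0.2879
```

inch_along(
  steps=[
    [[0, 0, 0], 0, 0],
    [[0, 0, 0], 0, 0],
    [[0, 0, 0], 0, 0],
  ],
)

```text
time: 15.0
position: [0.5416, -0.1582, 0.0373]
tool_rot: [0.45, -3.104, 0.012]
ft_force: [-7.8, -14.3, 9.5]
grip_width: 0.183
grip_force: 45.0
```

```bash
python3 st.py
```

```text
fixture-frame tcp mm [36.16 24.46] z 0.0373 F [-11.5 -11.5] 9.5 T [-3.11  1.54  0.13] yaw 0.2879
```

inch_along(
  steps=[
    [[-0.0003, 0.0003, 0.0003], -0.002, 0],
    [[-0.0005, 0.0005, 0.0003], -0.004, 0],
    [[-0.0005, 0.0005, 0.0003], -0.004, 0],
    [[-0.0005, 0.0005, 0.0003], -0.004, 0],
    [[-0.0005, 0.0005, 0.0003], -0.004, 0],
    [[-0.0005, 0.0005, 0.0003], -0.004, 0],
  ],
)

```text
time: 15.6
position: [0.5416, -0.1582, 0.0373]
tool_rot: [0.455, -3.103, 0.012]
ft_force: [-8.7, -14.1, 11.3]
grip_width: 0.177
grip_force: 45.0
```

```bash
python3 st.py
python3 look.py w6
```

Run:
```python
from h import *
s=ctrl.get_state(); print("tool axes in fixture",(R.from_euler('z',-.2908)*R.from_rotvec(s["tool_rot"])).as_matrix().round(4).tolist())
a=cv2.imread("pics/w6.png"); c=ctrl.get_image("scene")[:,:,::-1]
cv2.imwrite("pics/m6.png",np.hstack([cv2.resize(a[130:250,190:330],(400,343),interpolation=cv2.INTER_CUBIC),cv2.resize(c[135:195,185:255],(400,343),interpolation=cv2.INTER_CUBIC)]))
```

```text
fixture-frame tcp mm [36.12 24.45] z 0.0373 F [-12.4 -11. ] 11.3 T [-3.28  1.91  0.  ] yaw 0.291
15.6 [ 0.54159459 -0.15822353  0.03725882] [ 0.45457023 -3.10259304  0.01232954] [ -8.72821803 -14.12829312  11.27839788]
tool axes in fixture [[-1.0, -0.0002, -0.0069], [-0.0002, 1.0, -0.007], [0.0069, -0.007, -1.0]]
```

View pics/m6.png

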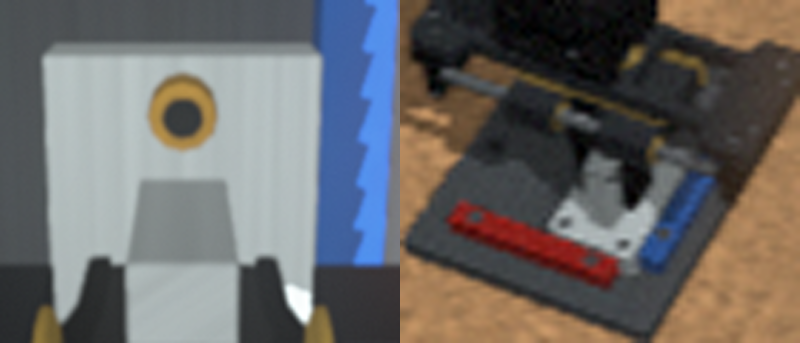

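The foot lies along the blue fence and meets the red stop. Yaw is 0.291, equal to the fixture's, and the yaw moment is zero. I'll bring the fence push up slightly, check it is steady, and hand in.

inch_along(
  steps=[
    [[0, 0.0003, 0], 0, 0],
    [[-0.0001, 0.0006, 0], 0, 0],
    [[-0.0002, 0.0008, 0], 0, 0],
    [[-0.0002, 0.0008, 0], 0, 0],
    [[-0.0002, 0.0008, 0], 0, 0],
    [[-0.0002, 0.0008, 0], 0, 0],
    [[-0.0002, 0.0008, 0], 0, 0],
    [[-0.0002, 0.0008, 0], 0, 0],
  ],
)

```text
time: 16.5
position: [0.5417, -0.1582, 0.0373]
tool_rot: [0.454, -3.103, 0.014]
ft_force: [-8.6, -16.2, 11.2]
grip_width: 0.178
grip_force: 45.0
```

```bash
python3 st.py
```

```text
fixture-frame tcp mm [36.19 24.49] z 0.0373 F [-12.9 -13.1] 11.2 T [-3.49  1.83  0.02] yaw 0.2907
```

inch_along(
  steps=[
    [[0, 0, 0], 0, 0],
    [[0, 0, 0], 0, 0],
    [[0, 0, 0], 0, 0],
    [[0, 0, 0], 0, 0],
    [[0, 0, 0], 0, 0],
  ],
)

```text
time: 17.0
position: [0.5416, -0.1582, 0.0373]
tool_rot: [0.454, -3.103, 0.014]
ft_force: [-8.8, -17.0, 10.8]
grip_width: 0.183
grip_force: 45.0
```

```bash
python3 st.py
```

```text
fixture-frame tcp mm [36.17 24.47] z 0.0373 F [-13.3 -13.8] 10.8 T [-3.55  1.83 -0.  ] yaw 0.2907
```

The push is steady at about 13 N each way, so I'm handing in.

```bash
python3 -c "
from bench import ctrl
print(ctrl.close_job())"
```

```text
the job is handed in; nothing more can be done
None
```

The bracket is in the corner, bush end away from the red stop, its foot touching the blue fence and the red stop; the gripper still holds it, pressing a steady 13 to 14 N each way at the wrist and leaning about 0.4° under the push, so the foot may be a few tenths of a millimetre off flat at one edge; handed in at 17 s.

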